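Unlock the mill jar and lay its lid in the drip tray

TASK

Open the tilted grinding jar: fold its safety catch out and down off the tee handle, turn the handle whichever way it gives until both locking dogs are drawn in, then lift the lid out and set it down gently, flat and handle up, on the floor of the steel drip tray. Leave the catch folded open, and do not shift or knock over the jars and bottles standing round the work.

Things in the scene. Friction and masses are not known exactly. Their poses are not given: they have to be found in the camera images.
- mill_stand: Fixed wooden stand, base board 150 x 140 x 14 mm, holding a white porcelain grinding jar (100 mm across, 95 mm high) that leans 30 degrees from vertical towards the stand's -x side (the worker's side). Origin: centre of the board's underside on the table; z up. Stand and tray swap sides of the table between runs and vary in place and yaw
- lid: Loose lid, about 0.47 kg: rubber plug 81 mm across, 20 mm deep, in the jar's mouth; aluminium disc 101 mm across on it; dark hub up to 41.5 mm above the origin. Origin: centre of the plug's underside; z along the jar's axis, out of the jar; x up the slope, away from the worker. While its two dogs are out under the jar's staples the lid can neither lift nor turn
- dog_a_tip (a point): Outer end of one of two flat steel dogs (14 x 8 mm) on the lid, at lid z +33 mm; they stick out along lid +y (this one) and -y to 68.5 mm from the axis, under steel staples fixed to the jar (inner faces 56.5 mm from the axis, tops 44 mm above the lid's origin). Both draw in together
- handle (a joint): Angle (rad) of the tee handle about lid z: 0 at the start, positive counter-clockwise seen from outside, limits -1.7 and 1.7. The thread may be right- or left-handed, changes from run to run, cannot be seen: one way it stops dead within 0.1 rad, the other way it turns (0.15 N m) and draws the dogs in; clear of the staples from 1.25 rad, turn to 1.5
- handle_grip (a point): Centre of the tee handle's bar, on the lid's axis 70.5 mm above the lid's origin. Dark steel bar 86 mm long, 14 mm thick, 17 mm tall on a 16 mm stem; it lies along this point's x (lid x at the start: one end towards the worker, in the catch's fork). Pinch it across the 14 mm, along the jar's axis; also the grip for lifting the lid
- catch (a joint): Angle (rad) of the safety catch, 0 closed to 1.9 folded out: steel hasp 40 mm wide, 4 mm thick on the jar's worker side, hinge line along lid y at lid x -63, z +8 mm. Closed, it stands parallel to the jar's axis, its two prongs beside the bar's end, so the handle cannot turn. It swings out to the worker and down, stiff (0.12 N m), and stays where left; past 1.2 it is well clear
- catch_edge (a point): Rolled top edge of the catch (9 mm thick, 40 mm long across), 86 mm from its hinge; closed it is at lid x -65, y 0, z +94 mm, 15 mm higher than the top of the tee bar. Above the bar the inner side of the hasp is free: push it outwards there with shut fingers and follow it round
- tray: Fixed steel drip tray, 170 (x) x 150 (y) x 20 mm high, walls and floor 3 mm. Origin: centre of its underside; z up
- tray_floor (a point): Centre of the tray's inner floor, 3 mm above the table
- brush_jar: Glass jar 75 mm across with brushes standing in it, 221 mm tall, at the back. Bystander: leave it standing where it is. Origin: centre of its underside, z up
- jar_umber: Squat pigment jar, 72 mm across, 78 mm tall, stained pale lid. Bystander: leave it standing where it is. Origin: centre of its underside, z up
- jar_white_1: Pigment jar, 60 mm across, 88 mm tall, pale lid. Bystander: leave it standing where it is. Origin: centre of its underside, z up
- bottle_red: Slim bottle with tall red cap, 32 mm across, 112 mm tall, between stand and tray. Bystander: leave it standing where it is. Origin: centre of its underside, z up
- stopper_bottle: Round glass bottle with glass stopper, 47 mm across, 81 mm tall, in front. Bystander: leave it standing where it is. Origin: centre of its underside, z up
- muller: Glass muller (waisted knob), 60 mm across, 81 mm tall, at the right edge. Bystander: leave it standing where it is. Origin: centre of its underside, z up
- bottle_yellow: Small bottle with tall yellow cap, 34 mm across, 94 mm tall, at the back. Bystander: leave it standing where it is. Origin: centre of its underside, z up

How it is judged:
On the way, in this order (a step that is already met when the one before it is completed fails the run):
1. the safety catch is folded out off the handle while the lid is still locked (value of joint catch above 0.7 rad), for 0.2 s.
2. the handle has been turned the way it gives, at least 1.2 rad, so that the dogs are drawn in ((value of joint handle above 1.2 rad or value of joint handle below -1.2 rad)), for 0.2 s.
At the end, for the whole second after the job is handed in: The lid lies flat (within 0.1 rad, handle up) and at rest with its plug on the tray's floor (within 6 mm in height, 60 mm of the tray's centre), released, and the catch is still folded out by more than 0.6 rad (value of joint catch above 0.6 rad and z of lid in the frame of tray_floor between -0.004 and 0.006 m and angle between lid's own z axis and vertical below 0.1 rad and horizontal distance between lid and tray_floor below 0.06 m and linear speed of lid below 0.02 m/s); the robot touches nothing.
It fails at once if the lid is dropped or slammed into the tray (over 80 N) (contact force between lid and tray above 80 N).
It fails at once if one of the jars and bottles standing round is shifted by more than 30 mm (distance of any of brush_jar, jar_umber, jar_white_1, bottle_red, stopper_bottle, muller, bottle_yellow from where it was at the start of the episode above 0.03 m).
It fails at once if one of the jars and bottles standing round is knocked over (angle between any of brush_jar, jar_umber, jar_white_1, bottle_red, stopper_bottle, muller, bottle_yellow's own z axis and vertical above 0.35 rad).
It also fails if it takes over 51 s, if anything falls off the work surface, if the arm or the gripper's body presses on something with over 40 N, if the wrist force passes 120 N, or if a joint passes its speed limit or range.

ROBOT

A 6-joint arm with a two-finger parallel gripper is mounted at the origin on a cart in front of the work surface, level with it; the furniture and walls round the work are solid. World frame = base frame: x ahead of the robot, y to its left, z up, the work surface at z = 0. Lengths are in m, angles in rad, forces in N, time in s.
With the tool pointing down it reaches from about 0.3 to 0.95 m from the base axis. Payload 3.1 kg.
Tool frame: the origin (TCP) lies on the front face of the gripper's body, between the roots of the fingers; the fingertips stand 73 mm ahead of it and the grasp point (between the pads) lies 54 mm ahead of it; z points along the fingers, y is the direction in which the jaws open and shut (so a half turn about z gives the same grasp; the last joint's range is limited). The gripper opens to 85 mm and grips with 20 to 120 N. Pads are 22 mm wide; open, the fingers measure 114 mm over their backs; the gripper's body (76 mm by 85 mm) begins 54 mm behind the grasp point. The pads swing forward as they close: fully open they stand 13 mm farther back than shut.
Start: joints at [-1.341, 0.308, 1.634, -0, 1.2, -0.07], TCP at [0.185, -0.597, 0.304] pointing down, gripper open.
Joint ranges: [-3.06, 3.06], [-0.79, 1.96], [0.05, 2.63], [-1.19, 4.34], [0.05, 2.64], [-2.94, 2.94]. Speed limits (rad/s): [2.79, 2.79, 3.14, 3.14, 3.14, 3.14].

INTERFACE

Orientations are given as a rotation vector (axis times angle).
In Python, from cell import * gives the robot as it stands. The module is installed in compiled form; this text tells all that it offers.
- The arm moves only by the tool step_arm, never from a script. Its argument "steps" is text: rows parted by semicolons, each of 7 numbers parted by spaces: the gripper's target within -1 to 1 (shut at 1, half-way at 0, fully open at -1), then the shift along the tool's x, y, z in mm, then the turn, a rotation vector about the tool's x, y, z in degrees. In form: grip dx dy dz rx ry rz; .... A call has 1 to 12 rows; each row is the pose to reach, as a shift and turn from the pose commanded when the call began, along the tool's axes at that moment; what a row does not reach only later rows make up. A row lasts 1/8 s, in which the tool goes at most 62.5 mm and 10.7 degrees, less where a joint would pass 70% of its speed; a pose out of reach is approached as far as the arm can. A call with a gripper value outside its range is refused whole. The fingers move at their own pace and stop on an object; "squeeze" is the grip in N (left out, the last holds). Time passes only in rows, so rows that repeat a pose let the fingers close. It gives the time, the measured TCP pose, the force and the opening at its end, in the units of the state.
- state(): the state, without advancing time (a new reading comes with each control period).
- capture(name): name is "scene" or "side" or "wrist"; returns (picture, depth): 384x512x3 uint8, red, green, blue; 384x512 float32, m along the optical axis (not along the pixel's ray), 0 where there is no reading.
- camera_info(name): a dict with "mtx" (3x3 intrinsics, pixels), "xyz" and "orientation" of the camera in the world; the wrist camera has in their place "T_tool_cam" (4x4, takes a point from camera to tool coordinates, whose origin is the TCP and whose axes are the flange's). Camera axes: x right, y up, looking along -z (the intrinsics and any distortion apply to the point x, -y, -z); pixel columns grow to the right and rows downward; lengths in m; the calibration is good to about 2 mm. A picture is of the moment at which its call begins: read the wrist's pose just before it. camera_info takes no time and is no camera call.
- close_job(): hands the job in, once; it reports no verdict.
The state is a dict: "clock": time; "qpos": joint angles; "qd": joint speeds; "effort": joint torques, N m; "tool_pos": TCP position; "orientation": TCP orientation; "ft_force": force on the tool from outside, world axes, zero at the start; "ft_torque": the same for the moment, N m; "finger_gap": finger opening in m.
Only numpy, scipy, OpenCV 4.12 (cv2) and the standard library are available. Lean on these libraries where they do the work, as an engineer would, in place of code of your own. Each camera call takes 0.05 s, during which the arm holds its last target.

## Working session

There is one attempt and no reset: what is moved stays moved. The work goes in short steps, Python scripts to look and compute and a tool call to move; the robot and the scene stay as the last step left them, time stands still between calls to the robot, and variables do not carry over. Pictures are saved under pics/ and viewed, and the job is handed in when it is done.

Besides the shell and the picture viewer there is one more tool, called after ">>>" by a JSON object that holds its "name" and its "arguments". step_arm: Moves the arm, as the interface text tells. Its arguments: {"type":"object","properties":{"steps":{"type":"string"},"squeeze":{"type":"number"}},"required":["steps"]}

```bash
mkdir -p pics; python3 - <<'E'
from cell import *
import cv2
s=state(); print(s)
for n in ["scene","side","wrist"]:
    p,d=capture(n); cv2.imwrite(f"pics/{n}0.png",p[:,:,::-1]); 
    import numpy as np; np.save(f"{n}0.npy",d); np.save(f"{n}0p.npy",p)
    print(n,camera_info(n), (d>0).mean())
print(state()["clock"])
E
```

```text
{'clock': 0.0, 'qpos': array([-1.34069561e+00,  3.09015763e-01,  1.63520859e+00, -9.57452528e-06,
        1.19969464e+00, -6.97182765e-02]), 'qd': array([ 1.06460263e-03,  2.41300998e-03, -6.67233603e-04,  8.12373045e-06,
       -1.26731683e-05, -1.26674823e-03]), 'effort': array([ 2.05957178e-03, -4.15250480e+01, -2.76661259e+01, -3.92872653e-05,
        1.00026280e-02, -3.45732040e-06]), 'tool_pos': array([ 0.1844012 , -0.59648294,  0.30262969]), 'orientation': array([-3.10406546e+00, -4.68851799e-01,  3.06458779e-04]), 'ft_force': array([-0.70326079,  0.07624079,  0.12194591]), 'ft_torque': array([ 0.01570605, -0.00964985, -0.03159479]), 'finger_gap': 0.08543040013527048}
scene {'mtx': array([[417.79189345,   0.        , 256.06185614],
       [  0.        , 417.79189345, 186.70719346],
       [  0.        ,   0.        ,   1.        ]]), 'xyz': array([ 0.57564857, -0.70650588,  1.03102834]), 'orientation': array([ 0.62984387, -0.00592851, -0.00206143])} 0.9959869384765625
side {'mtx': array([[382.76198124,   0.        , 252.72827867],
       [  0.        , 382.76198124, 187.92936301],
       [  0.        ,   0.        ,   1.        ]]), 'xyz': array([0.52160883, 0.45783485, 0.92777022]), 'orientation': array([ 0.06475194, -0.84600397, -2.92083736])} 0.9361063639322916
wrist {'mtx': array([[307.38586495,   0.        , 255.52971142],
       [  0.        , 307.38586495, 194.2530475 ],
       [  0.        ,   0.        ,   1.        ]]), 'T_tool_cam': array([[ 1.27689199e-03,  9.65078473e-01,  2.61957843e-01,
         6.50617254e-02],
       [ 9.99998304e-01, -1.58004824e-03,  9.46643599e-04,
        -4.12914070e-04],
       [ 1.32749139e-03,  2.61956189e-01, -9.65078853e-01,
        -7.02143255e-02],
       [ 0.00000000e+00,  0.00000000e+00,  0.00000000e+00,
         1.00000000e+00]])} 0.9959869384765625
0.15
```

View pics/scene0.png

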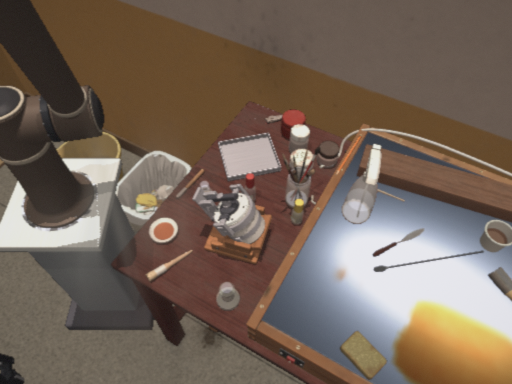

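View pics/side0.png

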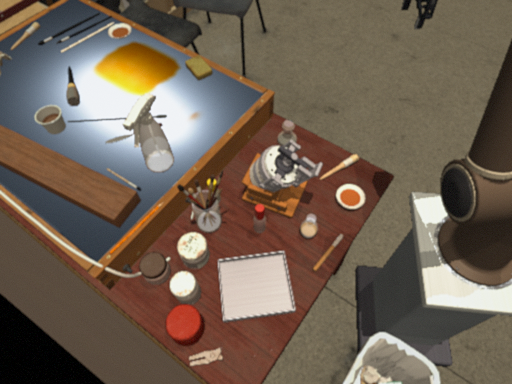

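View pics/wrist0.png

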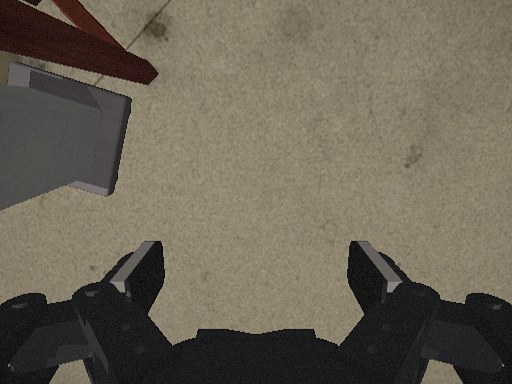

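```bash
cat > h.py <<'E'
import numpy as np, cv2
from scipy.spatial.transform import Rotation as R
def camT(info,tool=None):
    if 'xyz' in info:
        T=np.eye(4);T[:3,:3]=R.from_rotvec(info['orientation']).as_matrix();T[:3,3]=info['xyz'];return T
    p,o=tool
    T=np.eye(4);T[:3,:3]=R.from_rotvec(o).as_matrix();T[:3,3]=p
    return T@info['T_tool_cam']
def cloud(info,d,tool=None):
    K=info['mtx'];T=camT(info,tool);v,u=np.mgrid[:d.shape[0],:d.shape[1]]
    P=np.stack([(u-K[0,2])/K[0,0]*d,-(v-K[1,2])/K[1,1]*d,-d],-1)
    return P@T[:3,:3].T+T[:3,3]
def proj(info,X,tool=None):
    K=info['mtx'];T=np.linalg.inv(camT(info,tool));X=np.atleast_2d(X)@T[:3,:3].T+T[:3,3]
    return np.stack([K[0,0]*X[:,0]/-X[:,2]+K[0,2],K[1,1]*X[:,1]/X[:,2]+K[1,2]],-1)
E
python3 - <<'E'
from cell import *
from h import *
for n,(r0,r1,c0,c1) in {"scene":(100,320,120,350),"side":(100,340,130,390)}.items():
    p=np.load(f"{n}0p.npy");d=np.load(f"{n}0.npy");W=cloud(camera_info(n),d)
    np.save(n+"W.npy",W)
    c=p[r0:r1,c0:c1]; c=cv2.resize(c,None,fx=2.3,fy=2.3,interpolation=cv2.INTER_CUBIC)
    cv2.imwrite(f"pics/{n}0z.png",c[:,:,::-1])
    print(n,c.shape)
S=np.load("sceneW.npy");D=np.load("sideW.npy")
for nm,u,v in [("tray",250,157),("stand lid",238,205),("table",165,265),("redcap",250,178),("yel",298,205),("stopper",163,231),("mull",228,290),("table2",205,290)]: print(nm,S[v,u])
for nm,u,v in [("tray",255,285),("lid",280,160),("stop",310,222),("mull",287,128),("red",260,212),("table",300,270)]: print(nm,D[v,u])
E
```

```text
scene (506, 529, 3)
side (552, 598, 3)
tray [0.56448627 0.16003888 0.00395743]
stand lid [ 0.53670689 -0.12466373  0.15466662]
table [ 0.3425655  -0.22408455  0.01910025]
redcap [ 0.56603407 -0.00752581  0.11286883]
yel [ 0.69547888 -0.08427159  0.09371429]
stopper [ 0.32278658 -0.11788922  0.01338027]
mull [ 0.51484482 -0.31844503  0.08040669]
table2 [ 0.45016147 -0.2852352  -0.0006947 ]
tray [0.56045885 0.15878482 0.00624848]
lid [ 0.52531236 -0.11726051  0.15430589]
stop [0.43840564 0.00985321 0.07901926]
mull [ 0.51346397 -0.29304867  0.07617084]
red [0.56296137 0.01069168 0.10914976]
table [0.45204544 0.1075227  0.00232489]
```

```bash
ls pics
```

```text
scene0.png
scene0z.png
side0.png
side0z.png
wrist0.png
```

View pics/scene0z.png

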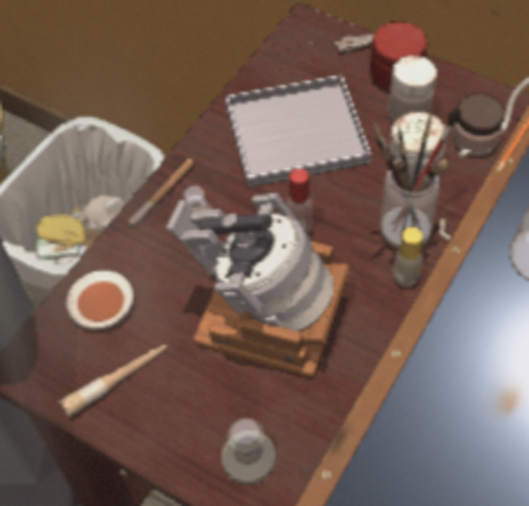

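View pics/side0z.png

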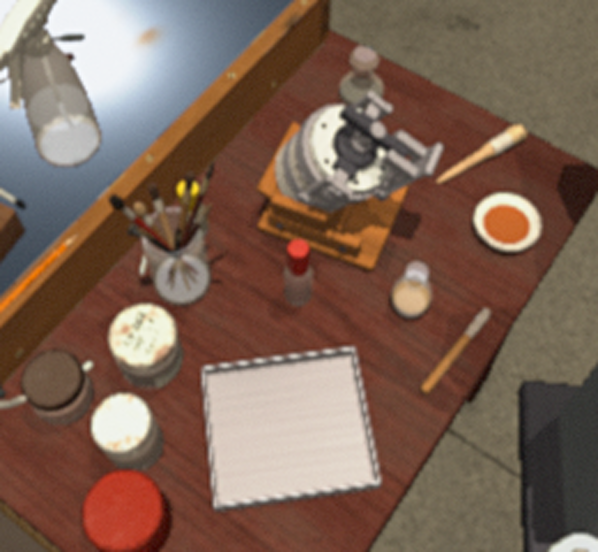

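```bash
python3 - <<'E'
from h import *
S=np.load("sceneW.npy");D=np.load("sideW.npy")
P={"scene":np.load("scene0p.npy"),"side":np.load("side0p.npy")}
for n,W in (("scene",S),("side",D)):
    m=(np.linalg.norm(W-np.array([.53,-.12,.155]),axis=-1)<.07)
    X=W[m]; best=0;rng=np.random.default_rng(0)
    for _ in range(3000):
        a,b,c=X[rng.choice(len(X),3,False)];nn=np.cross(b-a,c-a);l=np.linalg.norm(nn)
        if l<1e-5: continue
        nn/=l; nn*=np.sign(nn[2])
        if abs(nn[2]-np.cos(np.pi/6))>.06: continue
        k=(abs((X-a)@nn)<.0015).sum()
        if k>best: best=k;bn=nn;ba=a
    I=X[abs((X-ba)@bn)<.002];c=I.mean(0);_,_,V=np.linalg.svd(I-c);nn=V[2]*np.sign(V[2][2])
    print(n,len(X),len(I),c,nn,"tilt",np.degrees(np.arccos(nn[2])),"az of lean",np.degrees(np.arctan2(nn[1],nn[0])))
    # wood board, orange mask
    hsv=cv2.cvtColor(P[n],cv2.COLOR_RGB2HSV)
    x=W.reshape(-1,3)
    # tray bright edges / tee bar
    for lo,hi,lab in ((0.011,0.02,"boardtop"),(0.015,0.024,"trayrim")):
        mm=(W[...,2]>lo)&(W[...,2]<hi)
        if lab=="boardtop": mm&=(abs(W[...,0]-.55)<.15)&(abs(W[...,1]+.12)<.13)&(hsv[...,0]<20)&(hsv[...,1]>120)&(hsv[...,2]>90)
        else: mm&=(abs(W[...,0]-.56)<.12)&(abs(W[...,1]-.16)<.12)
        q=W[mm][:,:2].astype(np.float32)
        r=cv2.minAreaRect(q*1000); print(lab,len(q),r)
    # tray floor colour
E
```

```text
scene 1564 306 [ 0.52856428 -0.13040142  0.14461298] [-0.47969481  0.15020894  0.8644826 ] tilt 30.176322485776126 az of lean 162.61286769722014
boardtop 329 ((520.7314453125, -161.76806640625), (68.7748794555664, 149.99929809570312), 71.57473754882812)
trayrim 283 ((585.3582153320312, 166.80084228515625), (224.23973083496094, 159.15240478515625), 16.100534439086914)
side 1591 335 [ 0.5274526  -0.11074906  0.14006174] [-0.47094026  0.16122899  0.86730645] tilt 29.852875424330453 az of lean 161.10107811903865
boardtop 562 ((551.560302734375, -66.49623107910156), (250.70724487304688, 127.85343933105469), 13.390766143798828)
trayrim 416 ((582.62255859375, 170.81614685058594), (216.43128967285156, 163.72096252441406), 14.06640338897705)
```

```bash
python3 - <<'E'
from h import *
S=np.load("sceneW.npy");D=np.load("sideW.npy")
yaw=np.radians(-18.2)
Rl=R.from_euler('ZY',[yaw,-np.pi/6]).as_matrix() # columns: lid axes
print(Rl)
fig=[]
for n,W in (("scene",S),("side",D)):
    m=(np.linalg.norm(W-np.array([.5,-.12,.17]),axis=-1)<.16)
    p=np.load(n+"0p.npy")
    L=(W-np.array([.53,-.12,.12]))@Rl
    h=np.histogram(L[m][:,2],bins=np.arange(-.02,.12,.003));print(n,[(round(b*1000),c) for c,b in zip(h[0],h[1])])
    np.save(n+"L.npy",L)
    # render lid-xy map for z>0
    im=np.zeros((440,440,3),np.uint8)
    q=m&(L[...,2]>.0)
    idx=np.argwhere(q); 
    for v,u in sorted(idx.tolist(),key=lambda a:L[a[0],a[1],2]):
        x,y,z=L[v,u]; cx,cy=int(220-y*2000),int(270-x*2000)
        if 2<cx<438 and 2<cy<438: cv2.circle(im,(cx,cy),2,cv2.applyColorMap(np.uint8([[min(255,max(0,z*2200))]]),cv2.COLORMAP_JET)[0,0].tolist(),-1)
    for g in range(-100,130,20):
        cv2.line(im,(0,270-2*g),(440,270-2*g),(60,60,60) if g else (255,255,255),1);cv2.line(im,(220-2*g,0),(220-2*g,440),(60,60,60) if g else (255,255,255),1)
    fig.append(im)
cv2.imwrite("pics/lidmap0.png",cv2.resize(np.hstack(fig),(800,400)))
E
```

```text
[[ 0.82269993  0.31233492 -0.47498603]
 [-0.27048997  0.94997205  0.15616746]
 [ 0.5         0.          0.8660254 ]]
scene [(-20, np.int64(30)), (-17, np.int64(10)), (-14, np.int64(9)), (-11, np.int64(41)), (-8, np.int64(64)), (-5, np.int64(56)), (-2, np.int64(53)), (1, np.int64(51)), (4, np.int64(78)), (7, np.int64(119)), (10, np.int64(66)), (13, np.int64(45)), (16, np.int64(91)), (19, np.int64(284)), (22, np.int64(105)), (25, np.int64(76)), (28, np.int64(94)), (31, np.int64(129)), (34, np.int64(115)), (37, np.int64(52)), (40, np.int64(20)), (43, np.int64(9)), (46, np.int64(8)), (49, np.int64(6)), (52, np.int64(10)), (55, np.int64(19)), (58, np.int64(35)), (61, np.int64(42)), (64, np.int64(52)), (67, np.int64(71)), (70, np.int64(149)), (73, np.int64(40)), (76, np.int64(8)), (79, np.int64(17)), (82, np.int64(13)), (85, np.int64(13)), (88, np.int64(24)), (91, np.int64(15)), (94, np.int64(0)), (97, np.int64(0)), (100, np.int64(0)), (103, np.int64(0)), (106, np.int64(0)), (109, np.int64(0)), (112, np.int64(0)), (115, np.int64(0))]
side [(-20, np.int64(1)), (-17, np.int64(2)), (-14, np.
[... 167 characters left out ...]
)), (13, np.int64(29)), (16, np.int64(126)), (19, np.int64(284)), (22, np.int64(70)), (25, np.int64(53)), (28, np.int64(102)), (31, np.int64(162)), (34, np.int64(124)), (37, np.int64(54)), (40, np.int64(12)), (43, np.int64(9)), (46, np.int64(7)), (49, np.int64(7)), (52, np.int64(6)), (55, np.int64(29)), (58, np.int64(40)), (61, np.int64(39)), (64, np.int64(46)), (67, np.int64(131)), (70, np.int64(158)), (73, np.int64(29)), (76, np.int64(6)), (79, np.int64(7)), (82, np.int64(8)), (85, np.int64(9)), (88, np.int64(26)), (91, np.int64(15)), (94, np.int64(0)), (97, np.int64(0)), (100, np.int64(0)), (103, np.int64(0)), (106, np.int64(0)), (109, np.int64(0)), (112, np.int64(0)), (115, np.int64(0))]
```

View pics/lidmap0.png

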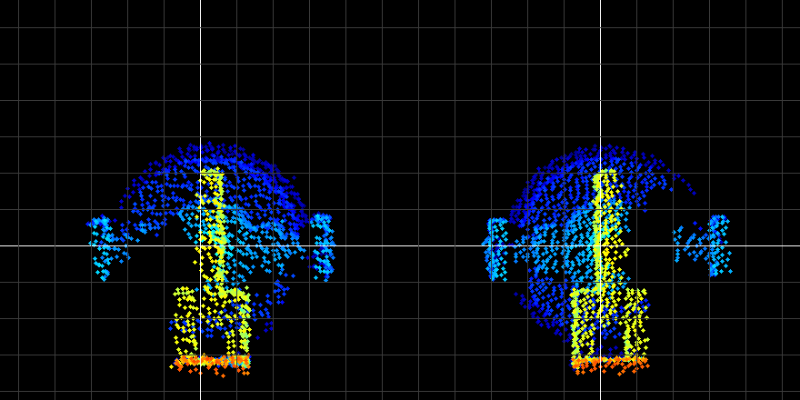

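```bash
python3 - <<'E'
from h import *
for n in ("scene","side"):
    L=np.load(n+"L.npy")*1000;x,y,z=L[...,0],L[...,1],L[...,2]
    q=lambda a:np.percentile(a,[2,10,50,90,98]).round(1)
    b=(z>64)&(z<77)&(x>-15)&(x<45)&(abs(y)<25); print(n,"bar x",q(x[b]),"y",q(y[b]))
    t=b&(z>69);print("bartop z",q(z[t]),"y",q(y[t]), np.polyfit(x[t],y[t],1))
    c=(z>82)&(z<100)&(x<-45)&(x>-80)&(abs(y)<50);print("catch x",q(x[c]),"y",q(y[c]),"z",q(z[c]))
    s=(z>25)&(z<45)&(abs(x)<20)&(y>45)&(y<75);print("st+ x",q(x[s]),"y",q(y[s]),"z",q(z[s]))
    s=(z>25)&(z<45)&(abs(x)<20)&(y<-45)&(y>-75);print("st- x",q(x[s]),"y",q(y[s]),"z",q(z[s]))
E
```

```text
scene bar x [-13.7  -7.9  14.2  36.9  40.9] y [-13.4 -12.   -8.6  -0.9   1.7]
bartop z [69.4 69.9 72.  73.6 74.6] y [-13.1 -11.8  -6.8  -0.4   1.7] [ 0.01407916 -6.57724072]
catch x [-70.3 -68.6 -63.9 -61.7 -61.4] y [-26.6 -24.7  -9.2   8.6  12.5] z [82.9 83.7 89.1 92.  93. ]
st+ x [-17.5 -14.3   2.3  13.5  14.4] y [45.7 48.1 52.5 57.5 59.6] z [25.3 27.6 34.1 38.7 40. ]
st- x [-14.9 -12.2   0.6  13.5  15.4] y [-72.6 -71.5 -66.4 -47.7 -45.2] z [25.3 26.9 31.4 37.4 38.8]
side bar x [-13.5  -8.5  13.   35.5  40. ] y [-12.6  -9.6  -3.    1.9   3. ]
bartop z [69.1 69.5 71.2 73.2 74.6] y [-13.8 -10.   -3.7   1.1   2.6] [ 0.03248895 -4.69114675]
catch x [-70.3 -69.2 -65.  -62.6 -61.7] y [-25.2 -21.4  -5.1  12.   14.2] z [82.8 84.1 89.5 91.7 92.1]
st+ x [-17.9 -14.5  -1.7  11.9  13.7] y [46.3 52.  59.  61.1 63.1] z [25.8 28.3 35.2 38.2 38.9]
st- x [-15.5 -12.   -0.4  12.5  15.4] y [-70.6 -67.8 -62.4 -51.9 -48. ] z [26.7 27.5 32.6 36.7 37.9]
```

```bash
cat >> h.py <<'E'
Rl=R.from_euler('ZY',[np.radians(-18.2),-np.pi/6]).as_matrix()
L0=np.array([.53,-.12,.12])+Rl@np.array([-.0012,-.006,-.0063])
def lid2w(p): return L0+Rl@(np.asarray(p,float)/1000)
Rt=np.stack([-Rl[:,0],Rl[:,1],-Rl[:,2]],1) # option A tool axes
def tcp_for_tip(p,reach=73): return lid2w(np.asarray(p,float)+[0,0,reach])
def delta(pos,Rm,cur=None):
    """tool-frame shift mm and rotvec deg to reach pos,Rm from the pose (p,rotvec)"""
    p,o=cur; C=R.from_rotvec(o).as_matrix()
    return (C.T@(pos-p)*1000).round(1), np.degrees(R.from_matrix(C.T@Rm).as_rotvec()).round(2)
E
python3 - <<'E'
from h import *
from cell import *
print("L0",L0,"det",np.linalg.det(Rt))
for n in ("scene","side"):
    W=np.load(n+"W.npy");p=np.load(n+"0p.npy");hsv=cv2.cvtColor(p,cv2.COLOR_RGB2HSV)
    m=(abs(W[...,0]-.56)<.13)&(abs(W[...,1]-.16)<.12)&(hsv[...,1]<60)&(hsv[...,2]>110)&(W[...,2]<.03)
    m=m.astype(np.uint8);k,l,st,c=cv2.connectedComponentsWithStats(m);i=1+np.argmax(st[1:,4])
    r=cv2.minAreaRect((W[l==i][:,:2]*1000).astype(np.float32));print(n,r,st[i,4])
    for nm,X,zz in (("red",(.5625,.0),0),): print(proj(camera_info(n),[.5625,0,.11]))
# catch positions
for th in (0,.7,1.2,1.4,1.6,1.9):
    print(th,lid2w([-63-86*np.sin(th),0,8+86*np.cos(th)]).round(3))
s=state();cur=(s['tool_pos'],s['orientation']);print(cur)
print("above",tcp_for_tip([-44,0,130]), delta(tcp_for_tip([-44,0,130]),Rt,cur))
E
```

```text
L0 [ 0.53013116 -0.1263591   0.11394404] det 1.0
scene ((558.1965942382812, 167.9090576171875), (170.7428436279297, 172.0624237060547), 13.514484405517578) 1801
[[248.74751058 176.46929129]]
side ((560.67529296875, 157.91574096679688), (175.8959197998047, 152.8828125), 13.852668762207031) 4266
[[260.61523802 208.03027343]]
0 [ 0.434 -0.095  0.164]
0.7 [ 0.398 -0.083  0.119]
1.2 [ 0.394 -0.082  0.076]
1.4 [ 0.398 -0.083  0.06 ]
1.6 [ 0.405 -0.085  0.044]
1.9 [ 0.421 -0.09   0.025]
(array([ 0.18442895, -0.59664296,  0.30291433]), array([-3.10456239e+00, -4.68831416e-01,  1.61785994e-04]))
above [ 0.3975102  -0.08275555  0.2677472 ] (array([ 355.3, -428. ,   36. ]), array([ -37.66,  -12.13, -140.43]))
```

>>> {"name": "step_arm", "arguments": {"steps": "1 355 -428 36 -37.7 -12.1 -140.4;1 355 -428 36 -37.7 -12.1 -140.4;1 355 -428 36 -37.7 -12.1 -140.4;1 355 -428 36 -37.7 -12.1 -140.4;1 355 -428 36 -37.7 -12.1 -140.4;1 355 -428 36 -37.7 -12.1 -140.4;1 355 -428 36 -37.7 -12.1 -140.4;1 355 -428 36 -37.7 -12.1 -140.4;1 355 -428 36 -37.7 -12.1 -140.4;1 355 -428 36 -37.7 -12.1 -140.4;1 355 -428 36 -37.7 -12.1 -140.4;1 355 -428 36 -37.7 -12.1 -140.4", "squeeze": 40}}

```text
clock: 1.65
tool_pos: [0.3971, -0.0825, 0.2675]
orientation: [0.8, 2.527, -0.107]
ft_force: [-1.4, -0.3, -0.1]
finger_gap: 0.0002
```

```bash
cat > look.py <<'E'
import sys
from cell import *
from h import *
s=state();cur=(s['tool_pos'],s['orientation'])
for n in sys.argv[2:]:
    p,d=capture(n);t=sys.argv[1]
    cv2.imwrite(f"pics/{n}{t}.png",cv2.cvtColor(p,cv2.COLOR_RGB2BGR));np.save(n+t+"W.npy",cloud(camera_info(n),d,cur));np.save(n+t+"p.npy",p)
print(s['clock'],cur,s['qpos'].round(3),s['finger_gap'],s['ft_force'].round(2),s['ft_torque'].round(3))
C=R.from_rotvec(cur[1]).as_matrix()
print("tip in lid",(Rl.T@(cur[0]+C[:,2]*.073-L0)*1000).round(1),"grasp",(Rl.T@(cur[0]+C[:,2]*.054-L0)*1000).round(1),"rot err to Rt",delta(cur[0],Rt,cur)[1])
E
python3 look.py 1 wrist
```

```text
1.65 (array([ 0.39705491, -0.08248415,  0.26752171]), array([ 0.8004994 ,  2.52718818, -0.10717167])) [-0.25  -0.316  2.398 -0.187  0.582 -1.076] 0.00024330624338020604 [-1.38 -0.3  -0.1 ] [0.103 0.21  0.013]
tip in lid [-47.   -5.1 130.3] grasp [-46.4  -3.7 149.2] rot err to Rt [ -4.3   -1.33 -15.86]
```

View pics/wrist1.png

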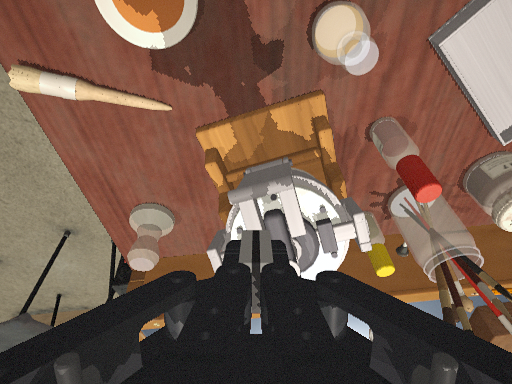

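```bash
python3 - <<'E'
from h import *
W=np.load("wrist1W.npy");L=(W-L0)@Rl*1000;x,y,z=L[...,0],L[...,1],L[...,2]
q=lambda a:(len(a),np.percentile(a,[2,10,50,90,98]).round(1))
c=(z>88)&(z<103)&(x<-50)&(x>-80)&(abs(y)<40);print("catch x",q(x[c]),"y",q(y[c]),"z",q(z[c]))
b=(z>73)&(z<84)&(x>-30)&(x<50)&(abs(y)<9);print("bar",q(x[b]),q(y[b]),q(z[b]))
s=(z>33)&(z<48)&(abs(x)<20)&(y>50)&(y<80);print("st+",q(x[s]),q(y[s]),q(z[s]))
s=(z>33)&(z<48)&(abs(x)<20)&(y<-50)&(y>-80);print("st-",q(x[s]),q(y[s]),q(z[s]))
s=(z>20)&(z<34)&(abs(x)<50)&(abs(y)<50);print("disc",q(z[s]))
c=(z>60)&(z<82)&(x<-20)&(x>-58)&(abs(y)<40);print("prong x",q(x[c]),"y",q(y[c]),"z",q(z[c]))
E
```

```text
catch x (947, array([-72. , -71.6, -68.5, -64.8, -63.9])) y (947, array([-18.7, -15.4,   0.9,  16.5,  19.5])) z (947, array([92.4, 94. , 95.9, 97.1, 97.7]))
bar (281, array([-29.8, -28.8, -17.8,  -5. ,   0.5])) (281, array([-2.3,  2.2,  6.2,  7.9,  8.7])) (281, array([73.5, 74.5, 76.8, 78.3, 78.9]))
st+ (725, array([-19.8, -17.8,  -4.7,   7.8,  11.3])) (725, array([50.8, 53.6, 60.5, 65.6, 68.3])) (725, array([34. , 35.2, 42.4, 43.9, 44.6]))
st- (296, array([-18.4, -18. , -10.7,  -2.8,   0.5])) (296, array([-63.5, -62.5, -58.3, -55.1, -54. ])) (296, array([33.7, 34.9, 41.6, 42.8, 43.4]))
disc (2517, array([22.8, 24.9, 25.9, 27.3, 31.1]))
prong x (1957, array([-57.3, -54.2, -42.2, -29.4, -24.4])) y (1957, array([-17.9, -13.9,   4.7,  17.8,  20.1])) z (1957, array([65. , 72.7, 76.2, 77.3, 77.9]))
```

```bash
sed -i 's/\[-.0012,-.006,-.0063\]/[-.0022,-.006,-.0066]/' h.py; python3 - <<'E'
from h import *
from cell import *
s=state();cur=(s['tool_pos'],s['orientation'])
print(delta(tcp_for_tip([-42,0,110]),Rt,cur));print(delta(tcp_for_tip([-42,0,86]),Rt,cur))
E
```

```text
(array([-2.3,  2.6, 20.1]), array([ -4.3 ,  -1.35, -15.6 ]))
(array([-2.6,  4.4, 44. ]), array([ -4.3 ,  -1.35, -15.6 ]))
```

>>> {"name": "step_arm", "arguments": {"steps": "1 -2.3 2.6 20 -4.3 -1.35 -15.6;1 -2.3 2.6 20 -4.3 -1.35 -15.6;1 -2.6 4.4 36 -4.3 -1.35 -15.6;1 -2.6 4.4 44 -4.3 -1.35 -15.6;1 -2.6 4.4 44 -4.3 -1.35 -15.6"}}

```text
clock: 2.33
tool_pos: [0.4199, -0.0906, 0.2299]
orientation: [0.433, 2.588, -0.109]
ft_force: [-0.3, 0.1, 0.6]
finger_gap: -0.0
```

```bash
python3 look.py 2 wrist; cat > push.py <<'E'
from h import *
from cell import *
s=state();cur=(s['tool_pos'],s['orientation'])
h=np.array([-63,0,8.])
for i,th in enumerate([-.05,.1,.25,.42,.6,.78,.96,1.14,1.3,1.45]):
    p=max(0,30*(th/1.2)); p=min(p,30)
    # tool axes in lid frame rotated by p toward vertical (rot about lid y)
    Rm=Rl@R.from_euler('y',p,degrees=True).as_matrix()@np.diag([-1,1,-1])
    u=np.array([-np.sin(th),0,np.cos(th)]);n=np.array([np.cos(th),0,np.sin(th)])
    corner=lid2w(h+78*u+1*n)
    tcp=corner-Rm@np.array([.011,0,.073])
    print(th,round(p),np.concatenate(delta(tcp,Rm,cur)).round(1).tolist(),tcp.round(3))
E
python3 push.py
```

```text
2.325 (array([ 0.41987638, -0.09055105,  0.22990011]), array([ 0.43344329,  2.58787744, -0.10944361])) [-0.31  -0.196  2.41  -0.016  0.406 -1.536] -3.066010587619466e-05 [-0.28  0.13  0.6 ] [0.102 0.219 0.024]
tip in lid [-41.5  -0.6  85.7] grasp [-41.5  -0.6 104.7] rot err to Rt [-0.15 -0.09 -0.78]
-0.05 0 [6.1, 0.3, 0.1, -0.1, -0.0, -0.8] [ 0.415 -0.089  0.227]
0.1 3 [14.6, 0.2, 0.8, -0.1, 2.5, -0.8] [ 0.409 -0.086  0.222]
0.25 6 [21.4, 0.1, 3.8, -0.1, 6.2, -0.8] [ 0.404 -0.085  0.216]
0.42 10 [28.7, 0.0, 9.6, -0.1, 10.5, -0.8] [ 0.401 -0.084  0.208]
0.6 15 [35.7, -0.1, 18.4, -0.0, 15.0, -0.8] [ 0.4   -0.083  0.197]
0.78 20 [41.4, -0.1, 29.7, -0.0, 19.5, -0.8] [ 0.4   -0.084  0.184]
0.96 24 [45.5, -0.1, 43.2, 0.0, 24.0, -0.8] [ 0.403 -0.085  0.17 ]
1.14 28 [47.9, -0.1, 58.6, 0.0, 28.5, -0.8] [ 0.409 -0.086  0.156]
1.3 30 [50.8, -0.1, 71.5, 0.1, 30.0, -0.8] [ 0.412 -0.088  0.143]
1.45 30 [53.2, -0.1, 82.9, 0.1, 30.0, -0.8] [ 0.416 -0.089  0.132]
```

View pics/wrist2.png

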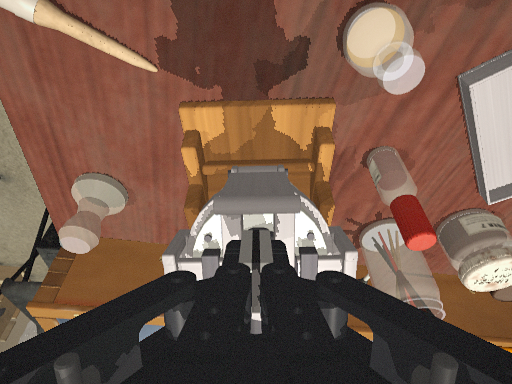

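```bash
sed -i 's/p=max.*/p=min(12,max(0,12*(th\/.8)))/' push.py; python3 push.py
```

```text
-0.05 0 [6.1, 0.3, 0.1, -0.1, -0.0, -0.8] [ 0.415 -0.089  0.227]
0.1 2 [15.9, 0.2, 0.6, -0.1, 1.5, -0.8] [ 0.407 -0.086  0.222]
0.25 4 [24.6, 0.0, 3.1, -0.1, 3.7, -0.8] [ 0.401 -0.084  0.215]
0.42 6 [33.9, -0.1, 8.0, -0.1, 6.3, -0.8] [ 0.396 -0.082  0.206]
0.6 9 [42.9, -0.2, 15.7, -0.1, 9.0, -0.8] [ 0.392 -0.081  0.195]
0.78 12 [50.5, -0.2, 25.6, -0.1, 11.7, -0.8] [ 0.391 -0.081  0.183]
0.96 12 [59.3, -0.3, 36.4, -0.1, 12.0, -0.8] [ 0.389 -0.08   0.169]
1.14 12 [66.5, -0.4, 48.4, -0.1, 12.0, -0.8] [ 0.388 -0.08   0.155]
1.3 12 [70.9, -0.4, 60.1, -0.1, 12.0, -0.8] [ 0.39  -0.08   0.143]
1.45 12 [73.3, -0.4, 71.5, -0.1, 12.0, -0.8] [ 0.394 -0.082  0.132]
```

>>> {"name": "step_arm", "arguments": {"steps": "1 6 0.3 0 0 0 -0.8;1 11 0.2 0.3 0 0.8 -0.8;1 16 0.2 0.6 0 1.5 -0.8;1 20 0.1 1.8 0 2.6 -0.8;1 24.6 0 3.1 0 3.7 -0.8;1 29.3 0 5.5 0 5 -0.8;1 34 -0.1 8 0 6.3 -0.8;1 38.5 -0.1 11.8 0 7.6 -0.8;1 43 -0.2 15.7 0 9 -0.8;1 47 -0.2 20.5 0 10.4 -0.8;1 50.5 -0.2 25.6 0 11.7 -0.8;1 50.5 -0.2 25.6 0 11.7 -0.8"}}

```text
clock: 3.88
tool_pos: [0.3892, -0.0801, 0.1815]
orientation: [0.446, 2.796, -0.073]
ft_force: [-4.0, 2.2, 1.4]
finger_gap: -0.0
```

```bash
python3 look.py 3 wrist; python3 push.py
```

```text
3.875 (array([ 0.38920567, -0.0800753 ,  0.18153691]), array([ 0.44616045,  2.79609979, -0.07294613])) [-0.31  -0.098  2.402 -0.007  0.524 -1.559] -4.224215442660061e-05 [-3.95  2.24  1.38] [ 0.182  0.72  -0.012]
tip in lid [-1.089e+02 -1.000e-01  6.160e+01] grasp [-1.049e+02 -1.000e-01  8.020e+01] rot err to Rt [ -0.07 -12.04   0.09]
-0.05 0 [-40.1, -0.0, -34.9, -0.1, -12.0, 0.1] [ 0.415 -0.089  0.227]
0.1 2 [-30.7, -0.0, -32.4, -0.1, -10.5, 0.1] [ 0.407 -0.086  0.222]
0.25 4 [-22.7, -0.0, -28.2, -0.1, -8.3, 0.1] [ 0.401 -0.084  0.215]
0.42 6 [-14.6, 0.0, -21.4, -0.1, -5.7, 0.1] [ 0.396 -0.082  0.206]
0.6 9 [-7.4, 0.0, -12.0, -0.1, -3.0, 0.1] [ 0.392 -0.081  0.195]
0.78 12 [-2.0, 0.1, -0.7, -0.1, -0.3, 0.1] [ 0.391 -0.081  0.183]
0.96 12 [4.4, 0.1, 11.6, -0.1, -0.0, 0.1] [ 0.389 -0.08   0.169]
1.14 12 [8.9, 0.1, 24.9, -0.1, -0.0, 0.1] [ 0.388 -0.08   0.155]
1.3 12 [10.8, 0.1, 37.2, -0.1, -0.0, 0.1] [ 0.39  -0.08   0.143]
1.45 12 [10.8, 0.1, 48.9, -0.1, -0.0, 0.1] [ 0.394 -0.082  0.132]
```

View pics/wrist3.png

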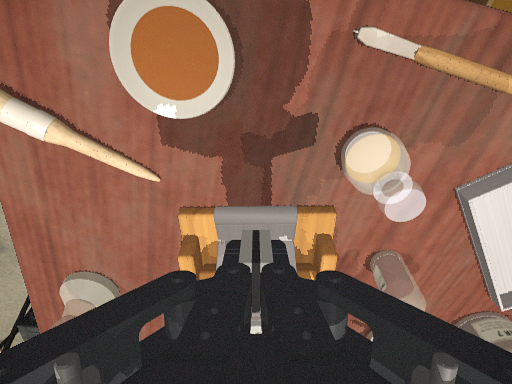

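>>> {"name": "step_arm", "arguments": {"steps": "1 2.5 0.1 6 0 0 0;1 5 0.1 11.6 0 0 0;1 7.5 0.1 18 0 0 0;1 9 0.1 25 0 0 0;1 10 0.1 31 0 0 0;1 11 0.1 37 0 0 0;1 11 0.1 43 0 0 0;1 11 0.1 49 0 0 0;1 11 0.1 51 0 0 0;1 11 0.1 51 0 0 0"}}

```text
clock: 5.18
tool_pos: [0.3811, -0.0775, 0.1225]
orientation: [0.45, 2.828, -0.067]
ft_force: [-21.5, 4.0, -3.4]
finger_gap: -0.0
```

```bash
python3 look.py 4 wrist side; python3 - <<'E'
from h import *
W=np.load("side4W.npy");L=(W-L0)@Rl*1000;x,y,z=L[...,0],L[...,1],L[...,2]
p=cv2.imread("pics/side4.png")[90:270,200:400];cv2.imwrite("pics/side4z.png",cv2.resize(p,None,fx=3,fy=3,interpolation=cv2.INTER_CUBIC))
from cell import *
s=state();cur=(s['tool_pos'],s['orientation'])
print(delta(tcp_for_tip([-140,0,90]),Rt,cur));print(delta(tcp_for_tip([0,0,115]),Rt,cur));print(delta(tcp_for_tip([0,0,70.5],54),Rt,cur))
E
```

```text
5.175 (array([ 0.38107049, -0.07752391,  0.1224738 ]), array([ 0.45030117,  2.8278987 , -0.06718156])) [-0.31   0.051  2.43  -0.011  0.38  -1.556] -3.8933676652389964e-05 [-21.54   4.04  -3.37] [ 0.737  3.148 -0.096]
tip in lid [-148.1   -0.3   15.2] grasp [-143.5   -0.3   33.7] rot err to Rt [ -0.09 -13.89   0.13]
(array([ 27.6,   0.1, -72.3]), array([ -0.09, -13.88,   0.13]))
(array([-102.3,   -0.3, -130.2]), array([ -0.09, -13.88,   0.13]))
(array([-117.5,   -0.2,  -68.5]), array([ -0.09, -13.88,   0.13]))
```

View pics/side4z.png

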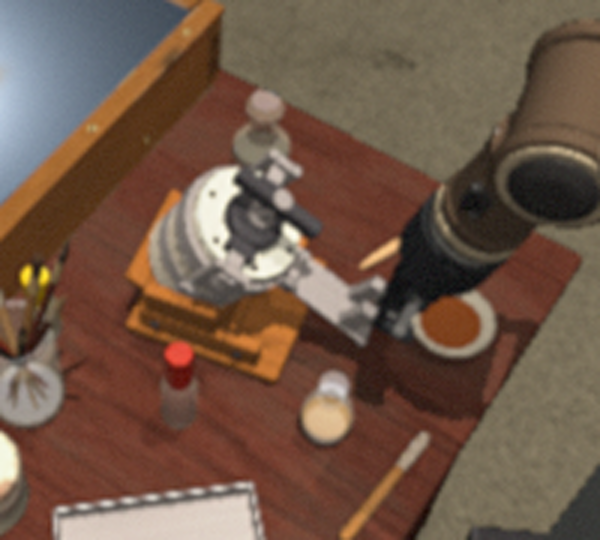

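>>> {"name": "step_arm", "arguments": {"steps": "1 2 0 -10 0 0 0;1 4 0 -25 0 0 0;1 6 0 -50 0 0 0;1 6 0 -80 0 0 0;1 6 0 -80 0 0 0"}}

```text
clock: 5.9
tool_pos: [0.3689, -0.0732, 0.2079]
orientation: [0.444, 2.782, -0.075]
ft_force: [-0.4, 0.2, 0.1]
finger_gap: 0.0001
```

```bash
python3 look.py 5 wrist; python3 - <<'E'
from h import *
from cell import *
s=state();cur=(s['tool_pos'],s['orientation'])
print(delta(tcp_for_tip([-60,0,140]),Rt,cur));print(delta(tcp_for_tip([0,0,115]),Rt,cur));print(delta(tcp_for_tip([0,0,70.5],54),Rt,cur))
W=np.load("wrist5W.npy");L=(W-L0)@Rl*1000;x,y,z=L[...,0],L[...,1],L[...,2]
m=(abs(y)<24)&(x<-75)&(x>-165)&(z>0)&(z<60)
for a in range(-165,-75,8):
    k=m&(x>=a)&(x<a+8); print(a,k.sum(),np.percentile(z[k],[10,50,90]).round(1) if k.sum() else '')
E
```

```text
5.9 (array([ 0.3689319 , -0.0731763 ,  0.20785291]), array([ 0.44398055,  2.7820855 , -0.0754713 ])) [-0.309 -0.218  2.433 -0.007  0.599 -1.559] 0.000120178331591748 [-0.37  0.23  0.11] [-0.016  0.096  0.029]
tip in lid [-1.133e+02  1.000e-01  9.490e+01] grasp [-1.096e+02  1.000e-01  1.135e+02] rot err to Rt [ -0.05 -11.23   0.08]
(array([-30.2,  -0.2, -54.3]), array([ -0.06, -11.39,   0.08]))
(array([-93.9,  -0.3, -41.6]), array([ -0.06, -11.39,   0.08]))
(array([-106.5,   -0.3,   20.6]), array([ -0.06, -11.39,   0.08]))
-165 0 
-157 169 [33.9 35.4 36.7]
-149 640 [34.8 36.2 37.3]
-141 655 [32.1 33.4 34.7]
-133 678 [30.1 32.  43.1]
-125 651 [27.2 47.8 57.7]
-117 233 [24.3 25.4 27. ]
-109 0 
-101 0 
-93 0 
-85 0 
-77 0
```

View pics/wrist5.png

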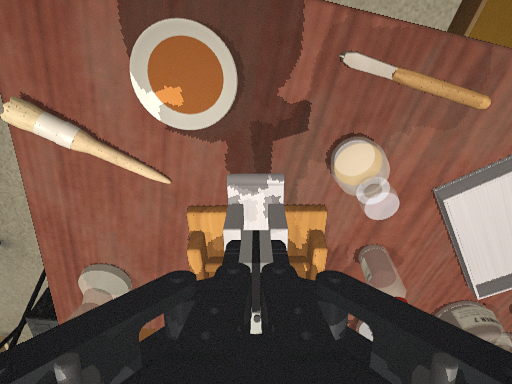

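>>> {"name": "step_arm", "arguments": {"steps": "-1 -30 -0.2 -54 0 -11.3 0;-1 -30 -0.2 -54 0 -11.3 0;-1 -94 -0.3 -42 0 -11.3 0;-1 -94 -0.3 -42 0 -11.3 0;-1 -94 -0.3 -42 0 -11.3 0"}}

```text
clock: 6.58
tool_pos: [0.4387, -0.0964, 0.2727]
orientation: [0.415, 2.601, -0.111]
ft_force: [-1.0, -0.2, 0.3]
finger_gap: 0.085
```

```bash
python3 look.py 6 wrist; python3 - <<'E'
from h import *
from cell import *
s=state();cur=(s['tool_pos'],s['orientation'])
print(delta(tcp_for_tip([0,0,71],54),Rt,cur))
W=np.load("wrist6W.npy");L=(W-L0)@Rl*1000;x,y,z=L[...,0],L[...,1],L[...,2]
q=lambda a:(len(a),np.percentile(a,[2,10,50,90,98]).round(1))
b=(z>74)&(z<90)&(abs(x)<70)&(abs(y)<25);print("bar",q(x[b]),q(y[b]),q(z[b]))
E
```

```text
6.575 (array([ 0.43865406, -0.09637495,  0.27267712]), array([ 0.41511578,  2.60093939, -0.11092746])) [-0.311 -0.227  2.328 -0.009  0.528 -1.559] 0.08499270526506242 [-1.03 -0.25  0.32] [0.088 0.266 0.002]
tip in lid [ -3.8  -0.2 112.9] grasp [-3.600e+00 -1.000e-01  1.319e+02] rot err to Rt [-0.06 -0.65  0.08]
(array([-4. ,  0.1, 61.3]), array([-0.06, -0.62,  0.08]))
bar (2800, array([-42.8, -36.8,  -5.6,  29.1,  37.1])) (2800, array([-5.5, -4.3,  1.2,  6.6,  7.9])) (2800, array([74.4, 75.8, 77.4, 78.7, 79.3]))
```

View pics/wrist6.png

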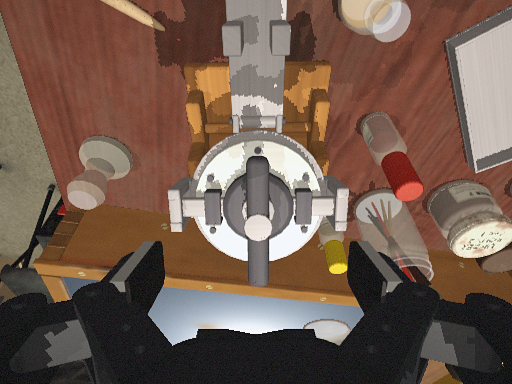

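```bash
sed -i 's/\[-.0022,-.006,-.0066\]/[-.0037,-.005,-.0069]/' h.py; python3 - <<'E'
from h import *
from cell import *
s=state();cur=(s['tool_pos'],s['orientation'])
print(delta(tcp_for_tip([0,0,71],54),Rt,cur))
E
```

```text
(array([-2.5,  1.1, 61.6]), array([-0.06, -0.62,  0.08]))
```

>>> {"name": "step_arm", "arguments": {"steps": "-1 -1 1 25 0 0 0;-1 -1 1 45 0 0 0;-1 -1 1 58 0 0 0;-1 -1 1 61 0 0 0;-1 -1 1 61 0 0 0;1 -1 1 61 0 0 0;1 -1 1 61 0 0 0;1 -1 1 61 0 0 0;1 -1 1 61 0 0 0;1 -1 1 61 0 0 0", "squeeze": 60}}

```text
clock: 7.88
tool_pos: [0.469, -0.1052, 0.2227]
orientation: [0.413, 2.596, -0.112]
ft_force: [-4.2, 0.4, 5.2]
finger_gap: 0.0128
```

```bash
python3 look.py 7 wrist
```

```text
7.875 (array([ 0.46899923, -0.10524624,  0.22267913]), array([ 0.41342087,  2.59605763, -0.11196617])) [-0.309 -0.058  2.311 -0.015  0.372 -1.551] 0.012816177098615131 [-4.24  0.43  5.2 ] [0.252 0.328 0.2  ]
tip in lid [ 0.4 -0.1 54.1] grasp [ 0.5 -0.1 73.1] rot err to Rt [-0.05 -0.36  0.12]
```

View pics/wrist7.png

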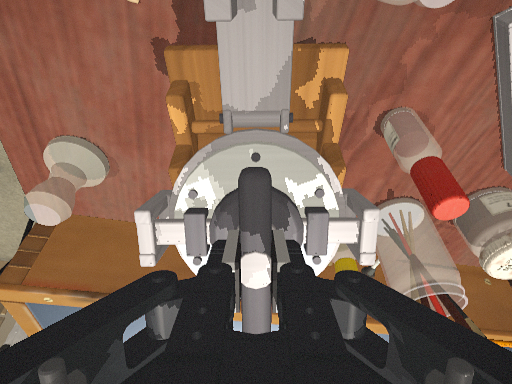

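>>> {"name": "step_arm", "arguments": {"steps": "1 0 0 0 0 0 3;1 0 0 0 0 0 6;1 0 0 0 0 0 9;1 0 0 0 0 0 9"}}

```text
clock: 8.43
tool_pos: [0.4688, -0.1051, 0.2225]
orientation: [0.616, 2.553, -0.057]
ft_force: [-5.0, 1.2, 6.2]
finger_gap: 0.013
```

```bash
python3 look.py 8 wrist
```

```text
8.425 (array([ 0.46877777, -0.10513501,  0.2224932 ]), array([ 0.61555007,  2.55291196, -0.05748487])) [-0.309 -0.058  2.311 -0.015  0.372 -1.394] 0.013031693903083013 [-4.97  1.18  6.24] [0.26  0.385 0.19 ]
tip in lid [ 0.1 -0.1 54.1] grasp [ 0.2 -0.1 73.1] rot err to Rt [-0.08 -0.39 -8.9 ]
```

View pics/wrist8.png

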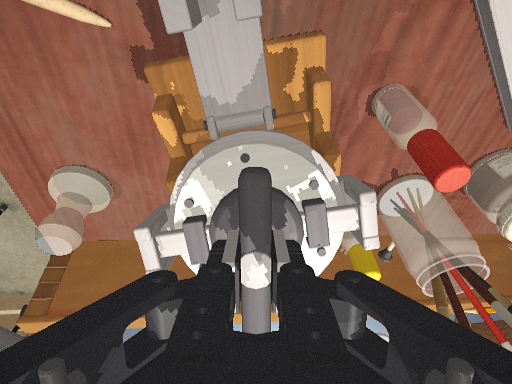

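>>> {"name": "step_arm", "arguments": {"steps": "1 0 0 0 0 0 7;1 0 0 0 0 0 14;1 0 0 0 0 0 21;1 0 0 0 0 0 28;1 0 0 0 0 0 35;1 0 0 0 0 0 42;1 0 0 0 0 0 49;1 0 0 0 0 0 56;1 0 0 0 0 0 63;1 0 0 0 0 0 70;1 0 0 0 0 0 78;1 0 0 0 0 0 78"}}

```text
clock: 9.98
tool_pos: [0.469, -0.105, 0.2227]
orientation: [2.134, 1.631, 0.401]
ft_force: [-4.5, 2.8, 6.2]
finger_gap: 0.0129
```

```bash
python3 look.py 9 wrist side;python3 - <<'E'
from h import *
p=cv2.imread("pics/side9.png")[90:270,200:400];cv2.imwrite("pics/side9z.png",cv2.resize(p,None,fx=3,fy=3,interpolation=cv2.INTER_CUBIC))
E
```

```text
9.975 (array([ 0.4690411 , -0.10495524,  0.22266429]), array([2.13449313, 1.63092671, 0.40146329])) [-0.308 -0.058  2.311 -0.014  0.372 -0.031] 0.01287919912795274 [-4.53  2.78  6.16] [0.508 0.102 0.034]
tip in lid [ 0.4  0.2 54.1] grasp [ 0.5  0.2 73.1] rot err to Rt [ -0.28  -0.27 -87.03]
```

View pics/wrist9.png

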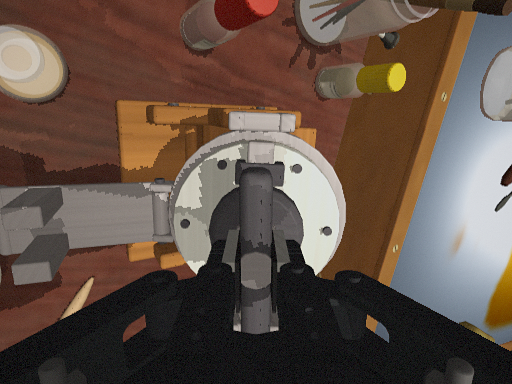

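View pics/side9z.png

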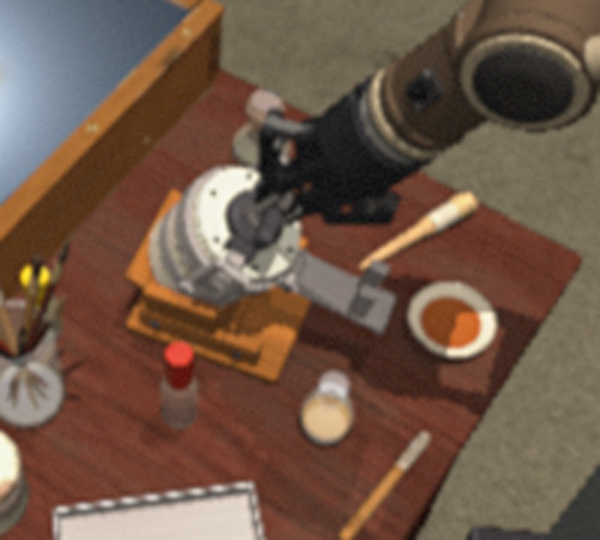

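>>> {"name": "step_arm", "arguments": {"steps": "1 0 0 0 0 0 0;1 0 0 -3 0 0 0;1 0 0 -6 0 0 0;1 0 0 -10 0 0 0;1 0 0 -14 0 0 0;1 0 0 -14 0 0 0", "squeeze": 100}}

```text
clock: 10.82
tool_pos: [0.4621, -0.1031, 0.2345]
orientation: [2.133, 1.633, 0.4]
ft_force: [-0.3, -0.3, -5.3]
finger_gap: 0.0123
```

```bash
python3 look.py 10 wrist
```

```text
10.825 (array([ 0.46208952, -0.10305139,  0.23449367]), array([2.13307324, 1.632978  , 0.39953377])) [-0.309 -0.098  2.316 -0.014  0.407 -0.033] 0.012343637677870913 [-0.27 -0.34 -5.31] [0.223 0.653 0.022]
tip in lid [-0.  -0.2 68. ] grasp [ 0.1 -0.2 87. ] rot err to Rt [ -0.34  -0.27 -86.91]
```

View pics/wrist10.png

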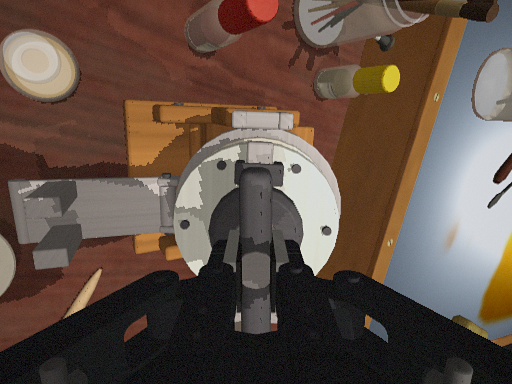

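>>> {"name": "step_arm", "arguments": {"steps": "1 0 0 -6 0 0 0;1 0 0 -13 0 0 0;1 0 0 -20 0 0 0;1 0 0 -30 0 0 0;1 0 0 -40 0 0 0;1 0 0 -50 0 0 0;1 0 0 -60 0 0 0;1 0 0 -60 0 0 0"}}

```text
clock: 11.88
tool_pos: [0.4345, -0.0939, 0.2879]
orientation: [2.131, 1.631, 0.402]
ft_force: [1.0, 0.2, -5.1]
finger_gap: 0.0122
```

```bash
python3 look.py 11 side; python3 - <<'E'
from h import *
from cell import *
s=state();cur=(s['tool_pos'],s['orientation']);C=R.from_rotvec(cur[1]).as_matrix()
# lid axis tool frame: grasp at measured offset; grasped lid axis = -tool z (given). lid origin dist from TCP = 54+73.1 -2
p=np.array(cur[0]);gd=.1271
lid=p+C[:,2]*gd;print("lid bottom now",lid)
tc=np.array([.5605,.159,.003])
# upright orientation: minimal rotation, then yaw choose
v=R.align_vectors([[0,0,-1]],[C[:,2]])[0].as_matrix()@C
for az in (0,15,30):
    Rm=R.from_euler('z',az,degrees=True).as_matrix()@v
    print(az,Rm[:,0].round(2),[np.concatenate(delta(np.array(q)+[0,0,gd],Rm,cur)).round(1).tolist() for q in ([lid[0]-.01,lid[1],.17],[.50,.05,.175],[*tc[:2],.12],[*tc[:2],.03])])
E
```

```text
11.875 (array([ 0.43452908, -0.0938619 ,  0.28787782]), array([2.13092033, 1.63134471, 0.40166571])) [-0.307 -0.267  2.325 -0.011  0.563 -0.035] 0.012197938561325086 [ 1.    0.21 -5.07] [0.274 0.635 0.018]
tip in lid [ 1.700e+00 -1.000e-01  1.287e+02] grasp [  1.8  -0.  147.7] rot err to Rt [ -0.21  -0.14 -86.91]
lid bottom now [ 0.49420694 -0.11363542  0.17692787]
0 [0.26 0.97 0.  ] [[-6.0, 51.1, 18.0, 29.7, 1.6, 0.0], [155.7, 30.9, -4.4, 29.7, 1.6, 0.0], [278.4, 30.6, 54.9, 29.7, 1.6, 0.0], [280.9, -14.0, 133.1, 29.7, 1.6, 0.0]]
15 [0. 1. 0.] [[-6.0, 51.1, 18.0, 29.3, 5.5, -14.7], [155.7, 30.9, -4.4, 29.3, 5.5, -14.7], [278.4, 30.6, 54.9, 29.3, 5.5, -14.7], [280.9, -14.0, 133.1, 29.3, 5.5, -14.7]]
30 [-0.26  0.97  0.  ] [[-6.0, 51.1, 18.0, 28.6, 9.4, -29.3], [155.7, 30.9, -4.4, 28.6, 9.4, -29.3], [278.4, 30.6, 54.9, 28.6, 9.4, -29.3], [280.9, -14.0, 133.1, 28.6, 9.4, -29.3]]
```

View pics/side11.png

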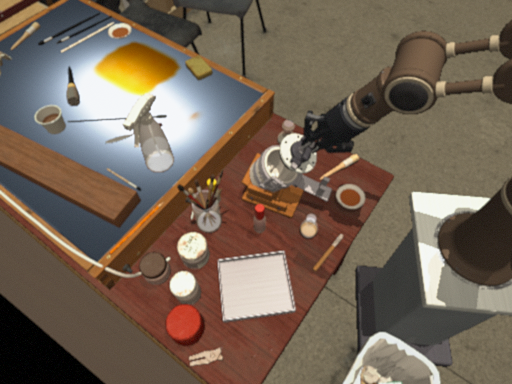

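>>> {"name": "step_arm", "arguments": {"steps": "1 0 15 -5 8 0.4 0;1 20 20 -5 15 0.8 0;1 50 25 -5 22 1.2 0;1 90 30 -5 29.7 1.6 0;1 130 31 -5 29.7 1.6 0;1 156 31 -4 29.7 1.6 0;1 195 31 15 29.7 1.6 0;1 235 31 35 29.7 1.6 0;1 278 31 55 29.7 1.6 0;1 278 31 55 29.7 1.6 0;1 278 31 55 29.7 1.6 0"}}

```text
clock: 13.3
tool_pos: [0.5608, 0.1585, 0.2457]
orientation: [-2.493, -1.91, 0.004]
ft_force: [-0.0, -1.0, -4.4]
finger_gap: 0.0119
```

```bash
python3 look.py 12 side scene wrist; python3 - <<'E'
from h import *
from cell import *
s=state();C=R.from_rotvec(s['orientation']).as_matrix();print("tool z",C[:,2],"lid bottom",s['tool_pos']+C[:,2]*.1271)
# lid disc plane from cameras
for n in ("scene","side"):
    W=np.load(n+"12W.npy");c=s['tool_pos']+C[:,2]*.1
    m=(np.linalg.norm(W[...,:2]-c[:2],axis=-1)<.06)&(W[...,2]>.1)&(W[...,2]<.165)
    X=W[m];rng=np.random.default_rng(0);best=0
    for _ in range(1500):
        a,b,d=X[rng.choice(len(X),3,False)];nn=np.cross(b-a,d-a);l=np.linalg.norm(nn)
        if l<1e-5: continue
        nn/=l;nn*=np.sign(nn[2])
        if nn[2]<.95: continue
        k=(abs((X-a)@nn)<.0015).sum()
        if k>best:best,bn,ba=k,nn,a
    I=X[abs((X-ba)@bn)<.002];cc=I.mean(0);V=np.linalg.svd(I-cc)[2];nn=V[2]*np.sign(V[2][2])
    print(n,len(X),len(I),cc,nn)
    print(cv2.minEnclosingCircle((I[:,:2]*1000).astype(np.float32)))
E
```

```text
13.3 (array([0.56077013, 0.15848863, 0.24571797]), array([-2.49347862, -1.90987279,  0.00396703])) [ 2.010e-01  2.900e-01  1.783e+00 -1.000e-03  1.071e+00  4.650e-01] 0.011907391587449499 [-0.05 -1.03 -4.35] [ 0.016  0.03  -0.013]
tip in lid [-20.1 279.   81.5] grasp [-10.5 279.1  97.9] rot err to Rt [-22.87 -23.99 -84.7 ]
tool z [-8.44111611e-04 -2.77863008e-04 -9.99999605e-01] lid bottom [0.56070484 0.15772214 0.119916  ]
scene 591 257 [0.56373269 0.14694768 0.14628627] [ 5.25399439e-04 -1.82880509e-02  9.99832622e-01]
((560.496337890625, 154.17967224121094), 50.2207145690918)
side 992 556 [0.56137044 0.17340783 0.14512961] [0.00471582 0.00920663 0.9999465 ]
((560.3299560546875, 159.10650634765625), 49.5759162902832)
```

View pics/side12.png

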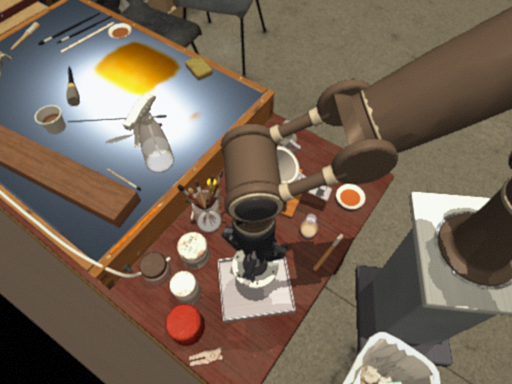

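View pics/wrist12.png

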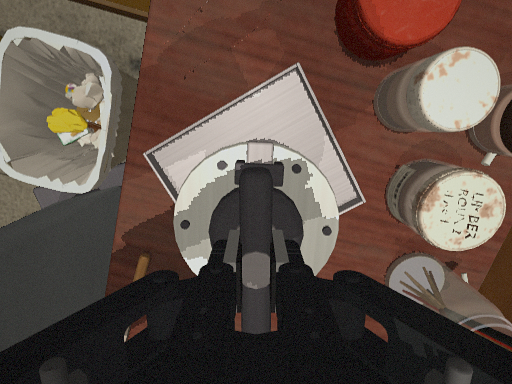

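>>> {"name": "step_arm", "arguments": {"steps": "1 0 0 15 0 0 0;1 0 0 35 0 0 0;1 0 0 55 0 0 0;1 0 0 75 0 0 0;1 0 0 90 0 0 0;1 0 0 100 0 0 0;1 0 0 106 0 0 0;1 0 0 109 0 0 0;1 0 0 111 0 0 0;1 0 0 111 0 0 0"}}

```text
clock: 14.7
tool_pos: [0.5606, 0.1586, 0.1359]
orientation: [-2.494, -1.909, 0.002]
ft_force: [0.1, -0.2, -4.7]
finger_gap: 0.012
```

>>> {"name": "step_arm", "arguments": {"steps": "1 0 0 1 0 0 0;1 0 0 2 0 0 0;1 0 0 3 0 0 0;1 0 0 4 0 0 0;1 0 0 4 0 0 0"}}

```text
clock: 15.32
tool_pos: [0.5605, 0.1586, 0.1322]
orientation: [-2.494, -1.909, 0.003]
ft_force: [-1.7, -1.5, 2.0]
finger_gap: 0.0123
```

>>> {"name": "step_arm", "arguments": {"steps": "1 0 0 0.5 0 0 0;1 0 0 0.5 0 0 0;0.6 0 0 0.5 0 0 0;0.2 0 0 0.5 0 0 0;-0.2 0 0 0.5 0 0 0;-0.2 0 0 0.5 0 0 0;-0.2 0 0 0.5 0 0 0", "squeeze": 20}}

```text
clock: 16.2
tool_pos: [0.5604, 0.1585, 0.131]
orientation: [-2.494, -1.909, 0.003]
ft_force: [0.3, 0.3, 0.2]
finger_gap: 0.0511
```

```bash
python3 look.py 13 wrist
```

```text
16.2 (array([0.56043197, 0.15853736, 0.13095323]), array([-2.49392593, -1.90885515,  0.00271175])) [0.201 0.447 1.84  0.    0.856 0.465] 0.05105894637859787 [0.32 0.28 0.19] [0.059 0.018 0.034]
tip in lid [-77.7 279.  -17.7] grasp [-68.2 279.1  -1.3] rot err to Rt [-22.83 -24.01 -84.75]
```

View pics/wrist13.png

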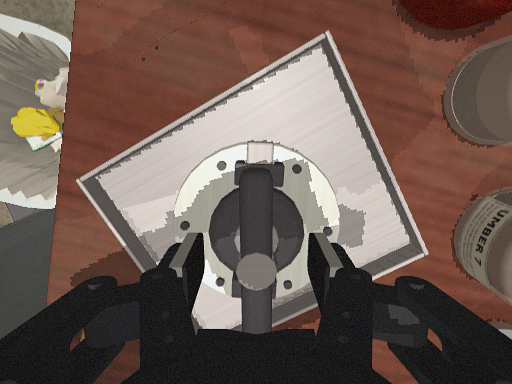

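Released, with the fingers clear on both sides of the bar. Retreating straight up.

>>> {"name": "step_arm", "arguments": {"steps": "-0.2 0 0 -15 0 0 0;-0.2 0 0 -40 0 0 0;-0.2 0 0 -80 0 0 0;-0.2 0 0 -120 0 0 0;-0.2 -40 0 -150 0 0 0;-0.2 -40 0 -150 0 0 0;-0.2 -40 0 -150 0 0 0"}}

```text
clock: 17.12
tool_pos: [0.5501, 0.1201, 0.2814]
orientation: [-2.494, -1.908, 0.002]
ft_force: [-0.5, -0.0, -1.0]
finger_gap: 0.0512
```

```bash
python3 look.py 14 wrist side scene; python3 - <<'E'
from h import *
from cell import *
W=np.load("wrist14W.npy")
m=(np.linalg.norm(W[...,:2]-[.5605,.1585],axis=-1)<.05)
h,b=np.histogram(W[m][:,2],bins=np.arange(-.01,.1,.003));print([(round(x*1000),int(c)) for x,c in zip(b,h)])
k=m&(W[...,2]>.022)&(W[...,2]<.034);X=W[k];c=X.mean(0);X=X[abs(X[:,2]-np.median(X[:,2]))<.003];V=np.linalg.svd(X-X.mean(0))[2][2];print("disc",np.median(X[:,2]),V,cv2.minEnclosingCircle((X[:,:2]*1000).astype(np.float32)))
f=(np.linalg.norm(W[...,:2]-[.5605,.1585],axis=-1)<.07)&~(np.linalg.norm(W[...,:2]-[.5605,.1585],axis=-1)<.056);print("floor z",np.median(W[f][:,2]))
for n in ("side","scene"):
    a=cv2.imread(f"pics/{n}14.png");b=cv2.imread(f"pics/{n}0.png");r=np.s_[90:340,130:400] if n=="side" else np.s_[90:320,120:350]
    cv2.imwrite(f"pics/{n}14c.png",cv2.resize(np.hstack([b[r],a[r]]),None,fx=1.45,fy=1.45))
E
```

```text
17.125 (array([0.55012065, 0.12007669, 0.28138825]), array([-2.49443662e+00, -1.90780495e+00,  1.50871057e-03])) [1.370e-01 2.130e-01 1.802e+00 1.000e-03 1.128e+00 4.020e-01] 0.05121444976261209 [-0.5  -0.04 -1.03] [0.026 0.059 0.007]
tip in lid [ -0.6 239.3 111.4] grasp [  8.9 239.3 127.9] rot err to Rt [-22.8  -24.02 -84.81]
[(-10, 0), (-7, 0), (-4, 0), (-1, 0), (2, 0), (5, 0), (8, 0), (11, 0), (14, 0), (17, 0), (20, 0), (23, 3), (26, 45), (29, 3718), (32, 272), (35, 8), (38, 139), (41, 701), (44, 862), (47, 47), (50, 21), (53, 0), (56, 0), (59, 0), (62, 0), (65, 0), (68, 0), (71, 0), (74, 0), (77, 127), (80, 1144), (83, 274), (86, 0), (89, 0), (92, 0), (95, 0)]
disc 0.030741979514528617 [ 8.72082953e-04 -7.32716417e-04  9.99999351e-01] ((559.2094116210938, 158.5314178466797), 49.590335845947266)
floor z 0.274646769516814
```

View pics/side14c.png

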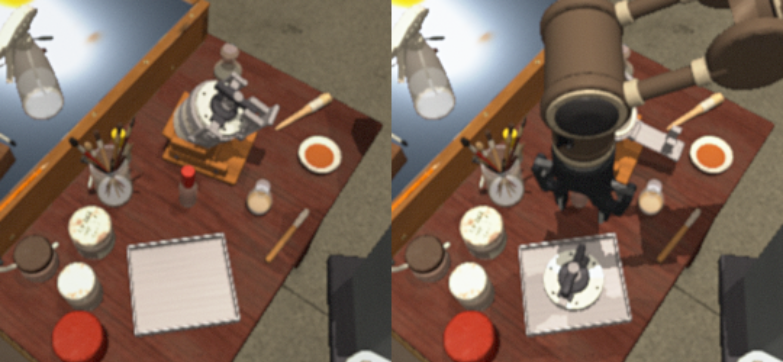

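View pics/wrist14.png

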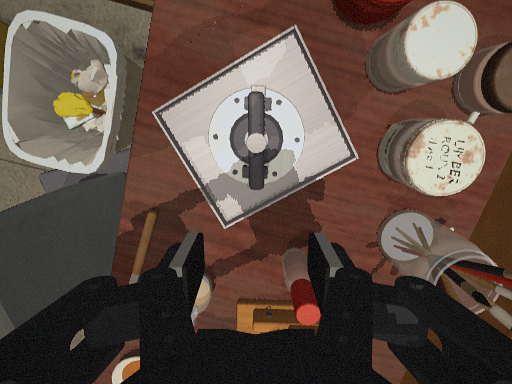

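View pics/scene14c.png

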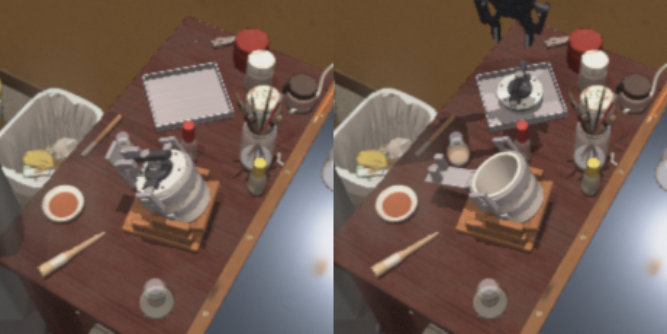

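```bash
python3 - <<'E'
from cell import *
print(close_job(), state()['clock'])
E
```

```text
the job is handed in; nothing more can be done
the job is handed in; nothing more can be done
```

The lid is out of the jar and lying flat, handle up, on the tray floor. The job is handed in, with the robot's clock at about 17 s of the 51 s allowed.

- **Catch:** I pushed it out and down with the fingers shut. The wrist depth put it at about 1.3 rad open, and it was still folded out in the last pictures. At the end of that push the wrist force reached about 22 N and the tool sat roughly 13 mm off its target. I backed off there and did not push further.
- **Handle:** It gave clockwise seen from outside. I turned it about 1.52 rad with low torque. The dogs showed drawn in in the picture, and the lid came free when lifted.
- **Placing:** I lowered the lid at about 1 mm per row at the end and felt about 7 N at contact. I then let go and backed straight up.

**Last checks:**
- **Lid:** The disc is level to about 0.1° and about 1 mm from the estimated tray centre. Its height puts the plug within about 2 mm of the floor.
- **Bottles and jars:** Before and after pictures show all of them standing where they were. I compared these by eye, not by measurement.
- **Failed check:** My direct reading of the tray floor height failed because the gripper blocked that part of the wrist view. The seating therefore rests on the disc height and the contact force.

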